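# Lock the tip box with its flat key

## Robot

A 6-joint arm with a two-finger parallel gripper is mounted at the origin on a cart in front of the work surface, level with it; the furniture and walls round the work are solid. World frame = base frame: x ahead of the robot, y to its left, z up, the work surface at z = 0. Lengths are in m, angles in rad, forces in N, time in s.
With the tool pointing down it reaches from about 0.4 to 0.825 m from the base axis. Payload 7 kg.
Tool frame: the origin (TCP) lies at the very end of the fingers, on their centre line; the grasp point (between the pads) lies 19 mm behind it; z points along the fingers, y is the line along which they close (so a half turn about z gives the same grasp; the last joint's range is limited). The gripper opens to 88 mm and grips with 3 to 60 N. Pads are 19 mm wide; open, the fingers measure 130 mm over their backs; the gripper's body (78 mm by 193 mm) begins 47 mm behind the grasp point.
Start: joints at [-0.937, 0.359, 0.012, 0, -1.224, -0.288], TCP at [0.229, -0.635, 0.193] pointing down, gripper open.
Joint ranges: [-3.07, 3.07], [-1.43, 2.12], [-1.02, 1.25], [-3.03, 1.67], [-3.05, -0], [-3.03, 3.03]. Speed limits (rad/s): [2.39, 2.39, 3.01, 3.14, 3.14, 3.14].

## Interface

Orientations are given as [roll, pitch, yaw] about the fixed x, y, z axes, in that order (R = Rz(yaw) Ry(pitch) Rx(roll)).
In Python, from station import arm gives the robot as it stands. The module is installed in compiled form; this text tells all that it offers.
- The arm moves only by the shell command python3 -m crank 'ROWS' [FORCE]. ROWS is JSON, a list of rows, each an object of numbers: "dx", "dy", "dz": the shift along the world's x, y, z in m; "twist": the turn about the world's z in degrees; "grip": the opening, from -1 (shut) to 1 (fully open). A call has exactly 5 rows; each row is the pose to reach, as a shift and turn from the pose commanded when the call began; what a row does not reach only later rows make up. A row lasts 1/12 s, in which the tool goes at most 41.7 mm and 7.16 degrees, less where a joint would pass 70% of its speed; a pose out of reach is approached as far as the arm can. A call with a gripper value outside its range is refused whole. The fingers move at their own pace and stop on an object; FORCE is the grip in N (left out, the last holds). Time passes only in rows, so rows that repeat a pose let the fingers close, or fill a call up. It gives the time, the measured TCP pose, the force, the opening and the grip force at its end, in the units of the state.
- arm.get_state(): the state, without advancing time (a new reading comes with each control period).
- arm.grab_frame(name): name is "scene" or "top" or "wrist"; returns the picture (480x640x3 uint8, red, green, blue); there is no depth.
- arm.get_calibration(name): a dict with "fx", "fy", "cx", "cy" (pixels), "cam_to_world" (4x4, takes a point from camera to world coordinates); the wrist camera has in their place "tool_from_camera" (4x4, takes a point from camera to tool coordinates, whose origin is the TCP and whose axes are the flange's). Camera axes: x right, y down, z forward; pixel columns grow to the right and rows downward; lengths in m; the calibration is good to about 2 mm. A picture is of the moment at which its call begins: read the wrist's pose just before it. get_calibration takes no time and is no camera call.
- arm.job_done(): hands the job in; it is judged then, once.
The state is a dict: "t": time; "q": joint angles; "qd": joint speeds; "joint_efforts": joint torques, N m; "eef_pos": TCP position; "ee_rot": TCP orientation; "force": force on the tool from outside, world axes, zero at the start; "moment": the same for the moment, N m; "width": finger opening in m; "gripper_force": force on a finger pad.
Only numpy, scipy, OpenCV 4.12 (cv2) and the standard library are available. Lean on these libraries where they do the work, as an engineer would, in place of code of your own. Each camera call takes 0.05 s, during which the arm holds its last target. There are 200 camera calls.

## Task

The tip box is shut but not locked. Take the flat-bladed key from its wooden stand, put the blade into the slot of the round lock on the box's lid and turn the lock clockwise as far as it goes. Then put the key back in its stand, blade down and fully home, and leave the other things as they are.

Things in the scene. Friction and masses are not known exactly. Their poses are not given: they have to be found in the camera images.
- lock (a joint): the lock's angle in rad, clockwise positive seen from above: 0 = unlocked, slot along the long side of the lid; 1.57 = locked, against a solid stop, slot running front to back across the lid. It starts between 0.15 and 0.45, turns with about 0.07 N m of plain friction and stays where it is left. It can be turned by the key only.
- lock_slot (a point): centre of the slot, level with the lock's top face, 82 mm above the worktop; the x axis runs along the slot (either way round), z up; it turns with the lock. The lock is a bright steel disc of 40 mm diameter inside a dark collar of 52 mm diameter and 1 mm lower, both raised above the lid, whose top is 70 mm high. The slot crosses the whole disc: 6 mm wide, flared to 10 mm at the top, 10 mm deep.
- tip_box: grey steel box with overhanging lid and a coin slit in its front, 126 x 206 x 70 mm (lock on top apart), fixed to the worktop; origin at the centre of its underside, x to its back, y along its long side, z up. The lock is in the centre of the lid.
- key_grip (a point): centre of the key's grip. The key has a black plastic grip, an upright slab 36 mm (x) by 18 mm (y) by 50 mm high (z), and below it a flat steel blade 26 mm (x) by 3 mm (y) that stands out 22 mm. x along the blade's width, y across its thickness, z up from blade to grip; the key is the same turned by half. About 80 g. It starts standing in the stand.
- key_tip (a point): centre of the blade's lower end, 47 mm under key_grip; same axes
- stand_mouth (a point): centre of the pocket's mouth, on the top face of the key stand, 34 mm above the worktop: a wooden block 80 (x) by 60 (y) by 34 mm, fixed; its pocket measures 34 mm (x) by 9 mm (y), 26 mm deep, with bevelled rim. When the key is home the underside of its grip rests on the stand's top face and its tip is 22 mm below this point; x of key and pocket in line (either way round). The stand is at the left or the right of the box.
- sugar_tub: plain white round tub, 91 mm wide, 93 mm high, on the other side of the box from the stand; origin under its centre; bystander
- pepper_shaker: glass shaker, 44 mm wide, 90 mm high, behind the box to the left; origin under its centre; bystander
- mug_a: plain white mug, 84 mm wide, 93 mm high, the one standing nearest behind the box; origin under its centre; bystander
There are look-alikes about, which are no part of the job. There is more than one size of the part that bears stand_mouth; the job needs the larger.

How it is judged:
By the outcome, as a careful person would: the job done as asked, in the order asked, and still so for the second after the job is handed in, with the robot touching nothing.
It also fails if it takes over 54 s, if anything falls off the work surface, if the arm or the gripper's body presses on something with over 40 N, if the wrist force passes 120 N, or if a joint passes its speed limit or range.

## Working session

There is one attempt and no reset: what is moved stays moved. The work goes in short steps, Python scripts to look and compute and a shell command to move; the robot and the scene stay as the last step left them, time stands still between calls to the robot, and variables do not carry over. Pictures are saved under pics/ and viewed, at most 10 in all, crops included, and the job is handed in when it is done.

```bash
mkdir -p pics; cat > h.py <<'E'
import numpy as np, cv2
from station import arm
from scipy.spatial.transform import Rotation as R
def cal(n, st=None):
    c=arm.get_calibration(n)
    if n=="wrist":
        T=np.eye(4); T[:3,:3]=R.from_euler('xyz',st['ee_rot']).as_matrix(); T[:3,3]=st['eef_pos']
        M=T@np.array(c['tool_from_camera'])
    else: M=np.array(c['cam_to_world'])
    return c,M
def px2w(n,u,v,z,st=None):
    c,M=cal(n,st); d=M[:3,:3]@np.array([(u-c['cx'])/c['fx'],(v-c['cy'])/c['fy'],1]); o=M[:3,3]
    return o+d*(z-o[2])/d[2]
def w2px(n,p,st=None):
    c,M=cal(n,st); q=M[:3,:3].T@(np.array(p)-M[:3,3]); return c['fx']*q[0]/q[2]+c['cx'],c['fy']*q[1]/q[2]+c['cy']
def snap(n,f):
    st=arm.get_state(); im=arm.grab_frame(n)[:,:,::-1].copy(); cv2.imwrite(f'pics/{f}.png',im); return st,im
E
python3 - <<'E'
from h import *
print(arm.get_state())
for n in("scene","top"): snap(n,n+"0"); print(n,cal(n))
print(arm.get_calibration("wrist"))
a=cv2.imread('pics/scene0.png')
E
```

```text
{'t': 0.0, 'q': array([-9.36876748e-01,  3.59353131e-01,  1.10875451e-02, -3.48003661e-04,
       -1.22412573e+00, -2.88091204e-01]), 'qd': array([ 0.00038117, -0.00074842, -0.00106424,  0.00186223, -0.00021769,
        0.000987  ]), 'joint_efforts': array([-1.57304956e-03, -5.82706189e+01,  2.93056744e+01,  6.99699908e+00,
        6.69073634e-03, -1.86061334e-04]), 'eef_pos': array([ 0.22859049, -0.63454136,  0.19245745]), 'ee_rot': array([ 3.13997044e+00, -1.39545689e-04, -2.79588267e+00]), 'force': array([ 0.37109326, -0.20523012,  0.49046514]), 'moment': array([-0.03018728, -0.00908776,  0.03258811]), 'gripper_force': 0.0, 'width': 0.08767942028341044}
scene ({'fx': 465.4891649268705, 'fy': 465.4891649268705, 'cx': 322.6774814336486, 'cy': 231.7445354423761, 'cam_to_world': array([[-0.86011153, -0.39317969,  0.32498905,  0.28091929],
       [-0.51009849,  0.65948496, -0.5521586 ,  0.50215889],
       [ 0.00277216, -0.6406944 , -0.76779099,  0.78439182],
       [ 0.        ,  0.        ,  0.        ,  1.        ]])}, array([[-0.86011153, -0.39317969,  0.32498905,  0.28091929],
   
[... 566 characters left out ...]
1929511, -0.98383336,  0.17804385,  0.36762318],
       [-0.99974248, -0.02111287, -0.00832045,  0.00323454],
       [ 0.01194496, -0.17783746, -0.98398738,  1.21089583],
       [ 0.        ,  0.        ,  0.        ,  1.        ]]))
{'fx': 368.68942984960063, 'fy': 368.68942984960063, 'cx': 318.09497291245447, 'cy': 250.63760165108013, 'tool_from_camera': array([[-6.26489171e-05, -9.64019197e-01, -2.65832623e-01,
         7.30282925e-02],
       [ 9.99999665e-01,  1.56452800e-04, -8.03033113e-04,
        -3.96216691e-04],
       [ 8.15729595e-04, -2.65832584e-01,  9.64018865e-01,
        -1.91846289e-01],
       [ 0.00000000e+00,  0.00000000e+00,  0.00000000e+00,
         1.00000000e+00]])}
```

View pics/top0.png

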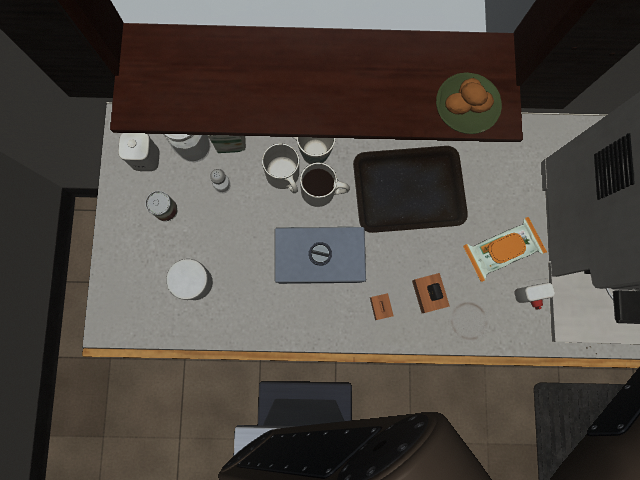

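View pics/scene0.png

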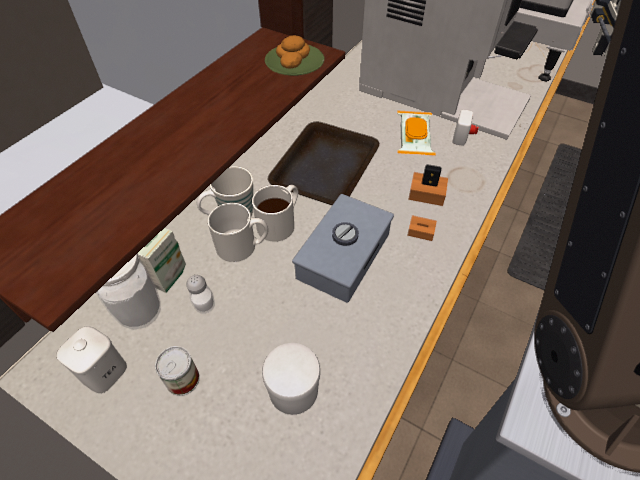

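The top picture shows the larger stand with the black-gripped key at (431,292). The smaller empty stand, a look-alike, is at (382,306), the lock at (320,254), and a white/red bottle at (536,293). I choose the stand at (431,292) and check it in a close crop.

```bash
python3 - <<'E'
from h import *
im=cv2.imread('pics/top0.png'); hsv=cv2.cvtColor(im,cv2.COLOR_BGR2HSV)
m=cv2.inRange(hsv,(3,110,70),(18,255,255)); m[:270]=0; m[320:]=0; m[:,:365]=0;m[:,455:]=0
for c in cv2.findContours(m,cv2.RETR_EXTERNAL,cv2.CHAIN_APPROX_SIMPLE)[0]:
    if cv2.contourArea(c)<100: continue
    b=cv2.boxPoints(cv2.minAreaRect(c)); P=np.array([px2w('top',u,v,.034)for u,v in b]); print('stand',b.tolist(),P.mean(0).round(4)); e=np.diff(P,axis=0); print(np.linalg.norm(e,axis=1), np.degrees(np.arctan2(e[:,1],e[:,0])))
def rect(mask,z,name):
    for c in cv2.findContours(mask,cv2.RETR_EXTERNAL,cv2.CHAIN_APPROX_SIMPLE)[0]:
        if cv2.contourArea(c)<8: continue
        P=np.array([px2w('top',u,v,z)[:2] for u,v in c[:,0]]).astype(np.float32)
        print(name,cv2.minAreaRect(P),cv2.contourArea(c))
k=cv2.inRange(hsv,(0,0,0),(180,255,60)); k2=np.zeros_like(k);k2[275:312,415:450]=k[275:312,415:450]; rect(k2,.075,'key')
k2=np.zeros_like(k);k2[236:272,302:338]=k[236:272,302:338]; rect(k2,.082,'lockdark')
a=cv2.resize(im[230:330,300:460],None,fx=5,fy=5,interpolation=cv2.INTER_CUBIC)
cv2.imwrite('pics/crop1.png',a)
E
```

```text
stand [[370.488525390625, 296.8262023925781], [387.488525390625, 292.8262023925781], [392.8131103515625, 315.4557189941406], [375.8131103515625, 319.4557189941406]] [ 0.424  -0.1708  0.034 ]
[0.04056536 0.05279668 0.04025111] [ -75.75300989 -167.03549924  104.11344607]
stand [[414.4044494628906, 279.1751708984375], [438.9299011230469, 271.9617919921875], [448.8184509277344, 305.58282470703125], [424.2929992675781, 312.79620361328125]] [ 0.458  -0.2867  0.034 ]
[0.06028241 0.08006117 0.05958414] [ -72.62262273 -164.89551139  107.14096518]
key ((0.4567091166973114, -0.2839880585670471), (0.03532225266098976, 0.028401009738445282), 15.72561264038086) 167.5
key ((0.44444647431373596, -0.24601127207279205), (0.06610824167728424, 0.005859261378645897), 15.652167320251465) 40.0
lockdark ((0.5207716226577759, -0.022548995912075043), (0.046131402254104614, 0.020068461075425148), 78.54940795898438) 36.5
lockdark ((0.5468663573265076, -0.02808324061334133), (0.050574082881212234, 0.027385778725147247), 78.54537963867188) 185.0
```

View pics/crop1.png

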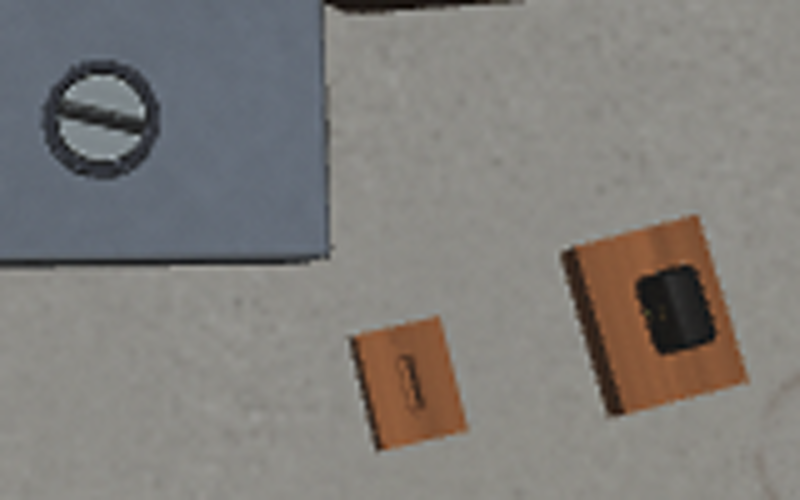

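The crop confirms the black grip standing in the larger block (80x60 mm). The small block has an empty slot. The lock slot is tilted about 15° clockwise, with its centre near crop (103,118). Next I move over the stand.

```bash
python3 -m crank '[{"dx":0.020,"dy":0.031,"dz":0.01,"twist":-1,"grip":1},{"dx":0.042,"dy":0.063,"dz":0.02,"twist":-2,"grip":1},{"dx":0.064,"dy":0.097,"dz":0.02,"twist":-3,"grip":1},{"dx":0.087,"dy":0.131,"dz":0.02,"twist":-4,"grip":1},{"dx":0.109,"dy":0.165,"dz":0.02,"twist":-4.7,"grip":1}]' 40
python3 -m crank '[{"dx":0.022,"dy":0.034,"dz":0,"twist":0,"grip":1},{"dx":0.044,"dy":0.068,"dz":0,"twist":0,"grip":1},{"dx":0.066,"dy":0.101,"dz":0,"twist":0,"grip":1},{"dx":0.088,"dy":0.135,"dz":0,"twist":0,"grip":1},{"dx":0.100,"dy":0.155,"dz":0,"twist":0,"grip":1}]'
python3 -m crank '[{"dx":0.017,"dy":0.027,"dz":0,"twist":0,"grip":1},{"dx":0.017,"dy":0.027,"dz":0,"twist":0,"grip":1},{"dx":0.017,"dy":0.027,"dz":0,"twist":0,"grip":1},{"dx":0.017,"dy":0.027,"dz":0,"twist":0,"grip":1},{"dx":0.017,"dy":0.027,"dz":0,"twist":0,"grip":1}]'
python3 - <<'E'
from h import *
st,im=snap('wrist','w1'); np.save('w1.npy',np.r_[st['eef_pos'],st['ee_rot']])
print(np.degrees(st['ee_rot'][2]))
hsv=cv2.cvtColor(im,cv2.COLOR_BGR2HSV)
m=cv2.inRange(hsv,(3,110,70),(18,255,255))
for c in cv2.findContours(m,cv2.RETR_EXTERNAL,cv2.CHAIN_APPROX_SIMPLE)[0]:
    if cv2.contourArea(c)<500: continue
    print(cv2.minAreaRect(c))
    P=np.array([px2w('wrist',u,v,.034,st)[:2] for u,v in c[:,0]],np.float32);print(cv2.minAreaRect(P))
print(w2px('wrist',[.458,-.287,.084],st))
E
```

```text
t: 0.52
eef_pos: [0.3383, -0.4683, 0.2131]
ee_rot: [3.141, -0.0, -2.879]
force: [0.4, -0.7, -1.0]
width: 0.0874
gripper_force: 0.0
t: 0.93
eef_pos: [0.4392, -0.3121, 0.2133]
ee_rot: [3.141, 0.0, -2.876]
force: [-0.3, -1.1, -0.6]
width: 0.0874
gripper_force: 0.0
t: 1.35
eef_pos: [0.4542, -0.2885, 0.2132]
ee_rot: [3.141, -0.0, -2.879]
force: [-1.0, 0.4, -0.3]
width: 0.0876
gripper_force: 0.0
-164.92885408252667
((135.5, 278.5), (49.81289291381836, 94.20062255859375), 80.53767395019531)
((0.5638792514801025, -0.46223002672195435), (0.05501453951001167, 0.09930900484323502), 25.05197525024414)
((206.52667236328125, 256.43408203125), (71.56462097167969, 10.065107345581055), 75.17352294921875)
((0.520378828048706, -0.39254140853881836), (0.07707618176937103, 0.010644561611115932), 24.87995147705078)
((431.26641845703125, 222.0697021484375), (39.47358322143555, 53.506622314453125), 5.19442892074585)
((0.42410942912101746, -0.17798936367034912), (0.053246013820171356, 0.039947107434272766), 13.79018497467041)
((317.5, 226.5), (77.0, 59.0), 90.0)
((0.4589218497276306, -0.28835946321487427), (0.08034451305866241, 0.059598568826913834), 15.763777732849121)
((350.4176330566406, 75.59231567382812), (607.5603637695312, 21.533592224121094), 16.4085693359375)
((0.31336697936058044, -0.280707448720932), (0.5660371780395508, 0.017704525962471962), 89.97918701171875)
(np.float64(319.5010912291172), np.float64(238.28757788709808))
```

View pics/w1.png

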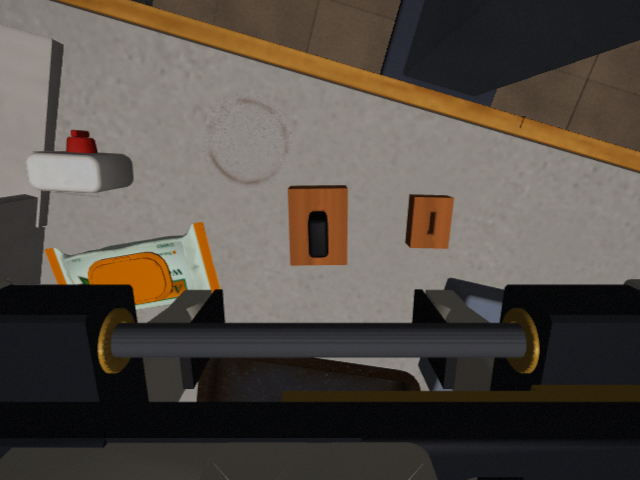

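The wrist view shows the stand centred at (318,226), with the black key upright in its pocket and square to the gripper. The small stand at (431,222) is clear of the fingers. I descend and grip.

```bash
python3 -m crank '[{"dx":0.004,"dy":0,"dz":-0.03,"twist":0,"grip":1},{"dx":0.004,"dy":0,"dz":-0.065,"twist":0,"grip":1},{"dx":0.004,"dy":0,"dz":-0.1,"twist":0,"grip":1},{"dx":0.004,"dy":0,"dz":-0.13,"twist":0,"grip":0.5},{"dx":0.004,"dy":0,"dz":-0.15,"twist":0,"grip":0}]'
python3 -m crank '[{"dx":0,"dy":0,"dz":-0.01,"twist":0,"grip":0},{"dx":0,"dy":0,"dz":-0.019,"twist":0,"grip":0},{"dx":0,"dy":0,"dz":-0.019,"twist":0,"grip":-0.3},{"dx":0,"dy":0,"dz":-0.019,"twist":0,"grip":-1},{"dx":0,"dy":0,"dz":-0.019,"twist":0,"grip":-1}]' 40
python3 -m crank '[{"dx":0,"dy":0,"dz":0,"twist":0,"grip":-1},{"dx":0,"dy":0,"dz":0,"twist":0,"grip":-1},{"dx":0,"dy":0,"dz":0,"twist":0,"grip":-1},{"dx":0,"dy":0,"dz":0,"twist":0,"grip":-1},{"dx":0,"dy":0,"dz":0,"twist":0,"grip":-1}]'
```

```text
t: 1.82
eef_pos: [0.4565, -0.2885, 0.0604]
ee_rot: [3.14, -0.003, -2.88]
force: [-0.8, -1.0, 0.2]
width: 0.0796
gripper_force: 0.0
t: 2.23
eef_pos: [0.4597, -0.2885, 0.0457]
ee_rot: [-3.14, 0.002, -2.878]
force: [0.4, 0.3, 0.5]
width: 0.0466
gripper_force: 0.0
t: 2.65
eef_pos: [0.4591, -0.288, 0.0448]
ee_rot: [-3.141, 0.001, -2.878]
force: [-0.2, 1.0, 2.2]
width: 0.0174
gripper_force: 39.9
```

```bash
python3 -m crank '[{"dx":0,"dy":0,"dz":0.02,"twist":0,"grip":-1},{"dx":0,"dy":0,"dz":0.05,"twist":0,"grip":-1},{"dx":0,"dy":0,"dz":0.09,"twist":0,"grip":-1},{"dx":0,"dy":0,"dz":0.13,"twist":0,"grip":-1},{"dx":0,"dy":0,"dz":0.155,"twist":0,"grip":-1}]' 50
python3 - <<'E'
from h import *
im=cv2.imread('pics/top0.png'); h=cv2.cvtColor(im,cv2.COLOR_BGR2HSV); s=h[236:274,300:340]
g=cv2.cvtColor(im,cv2.COLOR_BGR2GRAY)[236:274,300:340]
b=(g>150).astype(np.uint8)*255
n,l,stt,ce=cv2.connectedComponentsWithStats(b); print(stt,ce)
d=(g<85).astype(np.uint8)*255
for c in cv2.findContours(d,cv2.RETR_EXTERNAL,cv2.CHAIN_APPROX_NONE)[0]:
    if len(c)<20: continue
    e=cv2.fitEllipse(cv2.convexHull(c)); print(e, px2w('top',e[0][0]+300,e[0][1]+236,.081))
print(px2w('top',275,227,.07),px2w('top',364,282.5,.07),px2w('top',365,227,.07),px2w('top',275,282.5,.07))
E
```

```text
t: 3.07
eef_pos: [0.4597, -0.2886, 0.2036]
ee_rot: [-3.139, 0.003, -2.877]
force: [0.8, 0.1, 0.4]
width: 0.0171
gripper_force: 49.9
[[   0    0   40   38 1511]
 [  19    9    1    1    1]
 [  14   11    1    1    1]
 [  24   10    1    1    1]
 [  28   15    1    2    2]
 [  12   20    1    1    1]
 [  27   21    1    1    1]
 [  16   24    1    1    1]
 [  22   25    1    1    1]] [[19.49040371 18.51025811]
 [19.          9.        ]
 [14.         11.        ]
 [24.         10.        ]
 [28.         15.5       ]
 [12.         20.        ]
 [27.         21.        ]
 [16.         24.        ]
 [22.         25.        ]]
((19.751689910888672, 17.494253158569336), (23.576892852783203, 23.888927459716797), 156.24815368652344) [ 0.53612287 -0.02536018  0.081     ]
[0.59677518 0.07763095 0.07      ] [ 0.47405265 -0.12608142  0.07      ] [ 0.6012463  -0.12825243  0.07      ] [0.46998249 0.07356317 0.07      ]
```

```bash
python3 -m crank '[{"dx":0.008,"dy":0.033,"dz":0,"twist":6,"grip":-1},{"dx":0.016,"dy":0.066,"dz":0,"twist":12,"grip":-1},{"dx":0.024,"dy":0.1,"dz":0,"twist":18,"grip":-1},{"dx":0.032,"dy":0.133,"dz":0,"twist":24,"grip":-1},{"dx":0.04,"dy":0.166,"dz":0,"twist":30,"grip":-1}]'
python3 -m crank '[{"dx":0.008,"dy":0.033,"dz":0,"twist":6,"grip":-1},{"dx":0.016,"dy":0.066,"dz":0,"twist":12,"grip":-1},{"dx":0.024,"dy":0.1,"dz":0,"twist":18,"grip":-1},{"dx":0.032,"dy":0.133,"dz":0,"twist":24,"grip":-1},{"dx":0.037,"dy":0.158,"dz":0,"twist":29.4,"grip":-1}]'
python3 -m crank '[{"dx":0,"dy":0.005,"dz":0,"twist":0,"grip":-1},{"dx":0,"dy":0.005,"dz":0,"twist":0,"grip":-1},{"dx":0,"dy":0.005,"dz":0,"twist":0,"grip":-1},{"dx":0,"dy":0.005,"dz":0,"twist":0,"grip":-1},{"dx":0,"dy":0.005,"dz":0,"twist":0,"grip":-1}]'
python3 - <<'E'
from h import *
st,im=snap('wrist','w2'); np.save('w2.npy',np.r_[st['eef_pos'],st['ee_rot']])
print(np.degrees(st['ee_rot'][2]),st['eef_pos'],w2px('wrist',[.536,-.0255,.082],st))
E
```

```text
t: 3.48
eef_pos: [0.4986, -0.1205, 0.1994]
ee_rot: [3.142, 0.0, -2.349]
force: [0.5, 0.1, -1.7]
width: 0.0171
gripper_force: 49.9
t: 3.9
eef_pos: [0.536, 0.0384, 0.1993]
ee_rot: [-3.142, 0.0, -1.835]
force: [0.5, 0.9, -0.5]
width: 0.0173
gripper_force: 49.9
t: 4.32
eef_pos: [0.5355, 0.04, 0.1994]
ee_rot: [3.142, -0.0, -1.843]
force: [0.6, -0.3, -0.7]
width: 0.0172
gripper_force: 49.9
-105.59166858007704 [0.53550992 0.03995934 0.19942894] (np.float64(294.90014266445286), np.float64(161.6965685292783))
```

View pics/w2.png

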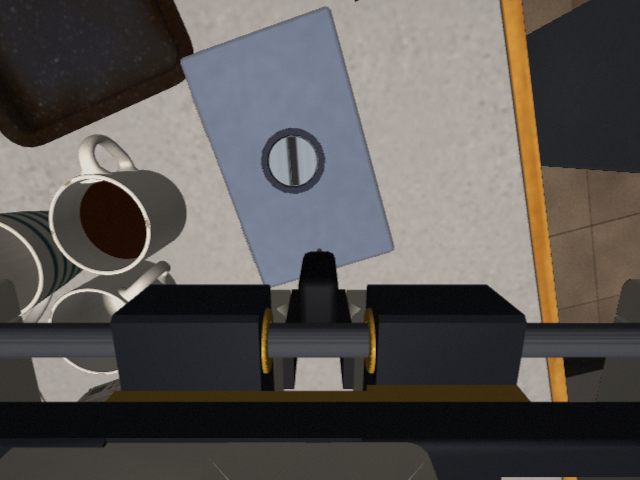

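The wrist view shows the lock disc at about (293,160), with the slot nearly upright in the picture, and the key grip at (319,265). I measure both exactly.

```bash
python3 - <<'E'
from h import *
v=np.load('w2.npy'); st=dict(eef_pos=v[:3],ee_rot=v[3:])
im=cv2.imread('pics/w2.png'); g=cv2.cvtColor(im,cv2.COLOR_BGR2GRAY)
x0,y0=255,122; s=g[y0:200,x0:332]; print(s[38,::3],s[20:60:4,38])
b=(s>140).astype(np.uint8)
n,l,q,ce=cv2.connectedComponentsWithStats(b)
pts=[]
for i in range(1,n):
    if q[i,4]>80: print(q[i],ce[i]); pts.append(np.argwhere(l==i)[:,::-1])
A=np.vstack(pts).astype(np.int32)
e=cv2.fitEllipse(cv2.convexHull(A)); print(e); 
C=px2w('wrist',e[0][0]+x0,e[0][1]+y0,.082,st); print('disc',C)
d=(s<95).astype(np.uint8); n,l,q,ce=cv2.connectedComponentsWithStats(d)
# slot = dark pixels inside 0.75 radius of disc
yy,xx=np.mgrid[:s.shape[0],:s.shape[1]]; r=np.hypot(xx-e[0][0],yy-e[0][1])<e[1][0]/2*.85
P=np.array([px2w('wrist',u+x0,w+y0,.080,st)[:2] for w,u in np.argwhere(r&(s<115))],np.float32)
vx,vy,cx,cy=cv2.fitLine(P,cv2.DIST_L2,0,.01,.01).ravel(); print('slot',np.degrees(np.arctan2(vy,vx)),cx,cy,len(P))
# collar
m=(s<85).astype(np.uint8); c=max(cv2.findContours(m,cv2.RETR_EXTERNAL,cv2.CHAIN_APPROX_NONE)[0],key=cv2.contourArea)
e=cv2.fitEllipse(cv2.convexHull(c)); print('collar',e[1],px2w('wrist',e[0][0]+x0,e[0][1]+y0,.081,st))
E
```

```text
[125 126  87  57  38 157 163 161 157 160 162  91  46  45  98 156 163 160
 161 164 155  76  58  75 127 127] [44 42 46 46 45 45 46 47 46 45]
[ 42  15  19  47 626] [50.50159744 37.98722045]
[ 15  16  19  47 625] [24.5456 39.6464]
((37.500545501708984, 38.74106979370117), (46.63560104370117, 48.563106536865234), 165.969482421875)
disc [ 0.5376687  -0.02675241  0.082     ]
slot 77.49677 0.5377947 -0.026742058 384
collar (63.174739837646484, 65.79207611083984) [ 0.53765723 -0.02702798  0.081     ]
```

```bash
python3 -m crank '[{"dx":0.002,"dy":-0.03,"dz":0,"twist":3,"grip":-1},{"dx":0.002,"dy":-0.05,"dz":0,"twist":3,"grip":-1},{"dx":0.002,"dy":-0.0665,"dz":-0.03,"twist":3,"grip":-1},{"dx":0.002,"dy":-0.0665,"dz":-0.06,"twist":3,"grip":-1},{"dx":0.002,"dy":-0.0665,"dz":-0.072,"twist":3,"grip":-1}]'
python3 -m crank '[{"dx":0,"dy":0,"dz":0,"twist":0,"grip":-1},{"dx":0,"dy":0,"dz":-0.003,"twist":0,"grip":-1},{"dx":0,"dy":0,"dz":-0.006,"twist":0,"grip":-1},{"dx":0,"dy":0,"dz":-0.009,"twist":0,"grip":-1},{"dx":0,"dy":0,"dz":-0.009,"twist":0,"grip":-1}]'
python3 - <<'E'
from h import *
st,im=snap('scene','s2'); u,v=map(int,w2px('scene',[.537,-.026,.09])); print(u,v,st['eef_pos'])
cv2.imwrite('pics/s2c.png',cv2.resize(im[v-45:v+45,u-60:u+60],None,fx=6,fy=6,interpolation=cv2.INTER_CUBIC))
E
```

```text
t: 4.78
eef_pos: [0.5354, -0.0276, 0.1241]
ee_rot: [3.138, -0.001, -1.793]
force: [-0.5, -0.2, -1.4]
width: 0.0173
gripper_force: 49.9
t: 5.2
eef_pos: [0.538, -0.0253, 0.1187]
ee_rot: [-3.141, 0.001, -1.789]
force: [-0.0, -0.4, -1.1]
width: 0.017
gripper_force: 49.9
346 229 [ 0.53804722 -0.02531747  0.11873342]
```

View pics/s2c.png

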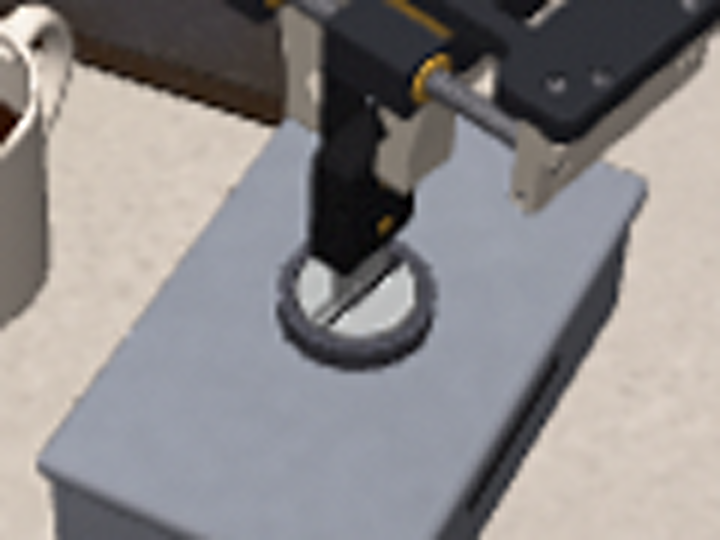

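The crop shows the blade just above the slot and in line with it, its lower edge running from about (335,290) to (390,255). I lower it slowly while checking the force.

```bash
python3 -m crank '[{"dx":0,"dy":0,"dz":-0.002,"twist":0,"grip":-1},{"dx":0,"dy":0,"dz":-0.004,"twist":0,"grip":-1},{"dx":0,"dy":0,"dz":-0.006,"twist":0,"grip":-1},{"dx":0,"dy":0,"dz":-0.006,"twist":0,"grip":-1},{"dx":0,"dy":0,"dz":-0.006,"twist":0,"grip":-1}]'
python3 -m crank '[{"dx":0,"dy":0,"dz":-0.002,"twist":0,"grip":-1},{"dx":0,"dy":0,"dz":-0.004,"twist":0,"grip":-1},{"dx":0,"dy":0,"dz":-0.006,"twist":0,"grip":-1},{"dx":0,"dy":0,"dz":-0.006,"twist":0,"grip":-1},{"dx":0,"dy":0,"dz":-0.006,"twist":0,"grip":-1}]'
```

```text
t: 5.67
eef_pos: [0.5378, -0.0255, 0.1123]
ee_rot: [3.141, -0.0, -1.789]
force: [-0.5, -0.1, -0.8]
width: 0.0169
gripper_force: 49.9
t: 6.08
eef_pos: [0.5378, -0.0255, 0.1062]
ee_rot: [-3.142, -0.0, -1.789]
force: [0.8, 0.3, -1.7]
width: 0.0171
gripper_force: 49.9
```

```bash
python3 -m crank '[{"dx":0,"dy":0,"dz":0,"twist":-6,"grip":-1},{"dx":0,"dy":0,"dz":0,"twist":-12,"grip":-1},{"dx":0,"dy":0,"dz":0,"twist":-18,"grip":-1},{"dx":0,"dy":0,"dz":0,"twist":-24,"grip":-1},{"dx":0,"dy":0,"dz":0,"twist":-30,"grip":-1}]' 60
python3 -c "from h import *;print(arm.get_state()['moment'])"
python3 -m crank '[{"dx":0,"dy":0,"dz":0,"twist":-6,"grip":-1},{"dx":0,"dy":0,"dz":0,"twist":-12,"grip":-1},{"dx":0,"dy":0,"dz":0,"twist":-18,"grip":-1},{"dx":0,"dy":0,"dz":0,"twist":-24,"grip":-1},{"dx":0,"dy":0,"dz":0,"twist":-30,"grip":-1}]'
python3 -c "from h import *;print(arm.get_state()['moment'])"
python3 -m crank '[{"dx":0,"dy":0,"dz":0,"twist":-4,"grip":-1},{"dx":0,"dy":0,"dz":0,"twist":-8,"grip":-1},{"dx":0,"dy":0,"dz":0,"twist":-12,"grip":-1},{"dx":0,"dy":0,"dz":0,"twist":-16,"grip":-1},{"dx":0,"dy":0,"dz":0,"twist":-16,"grip":-1}]'
python3 -c "from h import *;print(arm.get_state()['moment'])"
```

```text
t: 6.5
eef_pos: [0.5382, -0.0257, 0.1064]
ee_rot: [-3.141, 0.0, -2.317]
force: [1.9, -1.5, -2.2]
width: 0.017
gripper_force: 59.9
[-0.63448649 -0.89482924  0.06516896]
t: 6.92
eef_pos: [0.538, -0.0257, 0.1064]
ee_rot: [-3.141, 0.0, -2.841]
force: [0.8, -1.3, -1.6]
width: 0.0169
gripper_force: 59.9
[-0.45951056 -0.63299077  0.02261444]
t: 7.33
eef_pos: [0.5379, -0.0256, 0.1064]
ee_rot: [-3.141, 0.0, -3.118]
force: [1.8, -0.3, -1.3]
width: 0.0169
gripper_force: 59.9
[-0.35630491 -0.41914362  0.00837345]
```

```bash
python3 -m crank '[{"dx":0,"dy":0,"dz":0,"twist":-2,"grip":-1},{"dx":0,"dy":0,"dz":0,"twist":-4,"grip":-1},{"dx":0,"dy":0,"dz":0,"twist":-5,"grip":-1},{"dx":0,"dy":0,"dz":0,"twist":-5,"grip":-1},{"dx":0,"dy":0,"dz":0,"twist":-5,"grip":-1}]' 60
python3 -c "from h import *;s=arm.get_state();print(s['moment'],s['joint_efforts'][5])"
python3 -m crank '[{"dx":0,"dy":0,"dz":0,"twist":-2,"grip":-1},{"dx":0,"dy":0,"dz":0,"twist":-4,"grip":-1},{"dx":0,"dy":0,"dz":0,"twist":-4,"grip":-1},{"dx":0,"dy":0,"dz":0,"twist":-4,"grip":-1},{"dx":0,"dy":0,"dz":0,"twist":-4,"grip":-1}]'
python3 -c "from h import *;s=arm.get_state();print(s['moment'],s['joint_efforts'][5])"
```

```text
t: 7.75
eef_pos: [0.5378, -0.0255, 0.1064]
ee_rot: [-3.142, 0.0, 3.083]
force: [2.1, -1.0, -0.3]
width: 0.0169
gripper_force: 59.9
[-0.29873998 -0.42101272  0.08057391] -0.14463789761066437
t: 8.17
eef_pos: [0.5378, -0.0255, 0.1064]
ee_rot: [3.142, 0.0, 3.013]
force: [0.8, -0.7, -1.6]
width: 0.0169
gripper_force: 59.9
[-0.23764894 -0.42562284  0.05711957] -0.06953346775844693
```

```bash
python3 -m crank '[{"dx":0,"dy":0,"dz":0,"twist":-1,"grip":-1},{"dx":0,"dy":0,"dz":0,"twist":-2,"grip":-1},{"dx":0,"dy":0,"dz":0,"twist":-2,"grip":-1},{"dx":0,"dy":0,"dz":0,"twist":-2,"grip":-1},{"dx":0,"dy":0,"dz":0,"twist":-2,"grip":-1}]' 60
python3 -c "from h import *;s=arm.get_state();print(s['moment'],s['joint_efforts'][5])"
python3 -m crank '[{"dx":0,"dy":0,"dz":0,"twist":-1,"grip":-1},{"dx":0,"dy":0,"dz":0,"twist":-2,"grip":-1},{"dx":0,"dy":0,"dz":0,"twist":-2,"grip":-1},{"dx":0,"dy":0,"dz":0,"twist":-2,"grip":-1},{"dx":0,"dy":0,"dz":0,"twist":-2,"grip":-1}]'
python3 -c "from h import *;s=arm.get_state();print(s['moment'],s['joint_efforts'][5])"
```

```text
t: 8.58
eef_pos: [0.5378, -0.0255, 0.1064]
ee_rot: [3.142, 0.0, 2.976]
force: [0.8, -0.2, -0.2]
width: 0.0168
gripper_force: 60.0
[-0.18850265 -0.42083751  0.27411769] -0.24461863562464714
t: 9.0
eef_pos: [0.5378, -0.0255, 0.1064]
ee_rot: [3.142, 0.0, 2.941]
force: [1.4, -0.1, -0.3]
width: 0.0167
gripper_force: 60.2
[-0.15702973 -0.52014069  0.38750185] -0.43910435400903225
```

```bash
python3 -m crank '[{"dx":0,"dy":0,"dz":0,"twist":2,"grip":-1},{"dx":0,"dy":0,"dz":0,"twist":4,"grip":-1},{"dx":0,"dy":0,"dz":0,"twist":6,"grip":-1},{"dx":0,"dy":0,"dz":0,"twist":8,"grip":-1},{"dx":0,"dy":0,"dz":0,"twist":8,"grip":-1}]' 60
python3 -c "from h import *;s=arm.get_state();print(s['moment'],s['joint_efforts'][5])"
python3 -m crank '[{"dx":0,"dy":0,"dz":0.005,"twist":0,"grip":-1},{"dx":0,"dy":0,"dz":0.015,"twist":0,"grip":-1},{"dx":0,"dy":0,"dz":0.04,"twist":0,"grip":-1},{"dx":0,"dy":0,"dz":0.07,"twist":0,"grip":-1},{"dx":0.015,"dy":0,"dz":0.1,"twist":0,"grip":-1}]'
python3 -m crank '[{"dx":0.03,"dy":0,"dz":0,"twist":0,"grip":-1},{"dx":0.055,"dy":0,"dz":0,"twist":0,"grip":-1},{"dx":0.055,"dy":0,"dz":0,"twist":0,"grip":-1},{"dx":0.055,"dy":0,"dz":0,"twist":0,"grip":-1},{"dx":0.055,"dy":0,"dz":0,"twist":0,"grip":-1}]'
python3 - <<'E'
from h import *
st,im=snap('wrist','w3'); np.save('w3.npy',np.r_[st['eef_pos'],st['ee_rot']])
cx,cy=w2px('wrist',[.5375,-.0265,.082],st); print(cx,cy)
g=cv2.cvtColor(im,cv2.COLOR_BGR2GRAY)
P=np.array([px2w('wrist',u,v,.08,st)[:2] for v in range(480) for u in range(640) if np.hypot(u-cx,v-cy)<19 and g[v,u]<115],np.float32)
if len(P)>5:
    vx,vy,a,b=cv2.fitLine(P,cv2.DIST_L2,0,.01,.01).ravel(); print(np.degrees(np.arctan2(vy,vx)),a,b,len(P))
E
```

```text
t: 9.42
eef_pos: [0.5372, -0.0256, 0.1061]
ee_rot: [3.142, -0.001, 3.082]
force: [-0.6, 0.5, -1.4]
width: 0.0167
gripper_force: 59.9
[ 0.0426342  -0.0629269  -0.03282871] 0.639105923473835
t: 9.83
eef_pos: [0.5507, -0.0258, 0.2085]
ee_rot: [3.141, -0.001, 3.08]
force: [0.8, -0.1, -2.0]
width: 0.0166
gripper_force: 59.9
t: 10.25
eef_pos: [0.6073, -0.0256, 0.2065]
ee_rot: [-3.142, -0.001, 3.08]
force: [-0.6, -0.9, -0.8]
width: 0.0166
gripper_force: 59.9
313.33811880880717 152.88193060949214
1.878146 0.5374565 -0.026276406 348
```

View pics/w3.png

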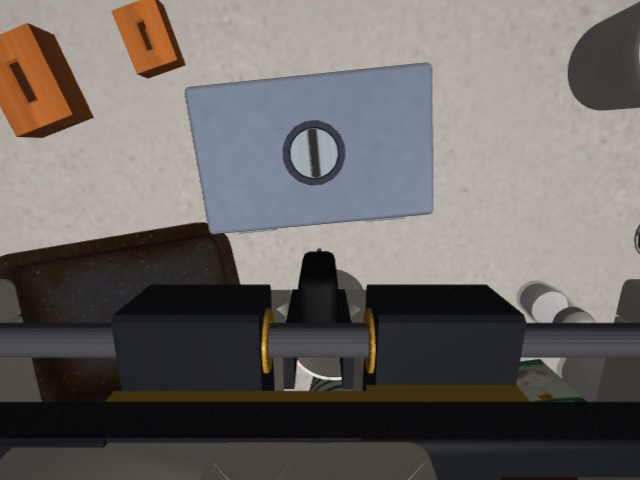

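The slot now runs front to back on the lid, at (313,153). I check its angle against the lid edges seen in the same picture.

```bash
python3 - <<'E'
from h import *
v=np.load('w3.npy'); st=dict(eef_pos=v[:3],ee_rot=v[3:])
im=cv2.imread('pics/w3.png'); h=cv2.cvtColor(im,cv2.COLOR_BGR2HSV)
m=cv2.inRange(h,(100,50,90),(125,140,255)); c=max(cv2.findContours(m,cv2.RETR_EXTERNAL,cv2.CHAIN_APPROX_NONE)[0],key=cv2.contourArea)
P=np.array([px2w('wrist',u,w,.07,st)[:2] for u,w in c[:,0]],np.float32); print(cv2.minAreaRect(P))
def edge(sel):
    vx,vy,a,b=cv2.fitLine(P[sel],cv2.DIST_HUBER,0,.01,.01).ravel(); print(np.degrees(np.arctan2(vy,vx)),a,b,sel.sum())
x,y=P.T; C=P.min(0)/2+P.max(0)/2; print(C)
for s in(1,-1):
    edge((abs(s*(y-C[1])-.102)<.006)&(abs(x-C[0])<.05)); edge((abs(s*(x-C[0])-.063)<.006)&(abs(y-C[1])<.09))
E
```

```text
((0.4986540973186493, -0.031614288687705994), (0.009422143921256065, 0.011202342808246613), 69.18182373046875)
[ 0.49967337 -0.03187696]Traceback (most recent call last):
  File "<stdin>", line 10, in <module>
  File "<stdin>", line 7, in edge
cv2.error: OpenCV(4.12.0) /io/opencv/modules/imgproc/src/linefit.cpp:50: error: (-215:Assertion failed) count > 0 in function 'fitLine2D_wods'
```

```bash
python3 - <<'E'
from h import *
v=np.load('w3.npy'); st=dict(eef_pos=v[:3],ee_rot=v[3:])
im=cv2.imread('pics/w3.png'); h=cv2.cvtColor(im,cv2.COLOR_BGR2HSV); print(h[100,250],h[200,400],h[50,300])
m=cv2.inRange(h,(100,40,60),(130,255,255)); m[240:]=0
c=max(cv2.findContours(m,cv2.RETR_EXTERNAL,cv2.CHAIN_APPROX_NONE)[0],key=cv2.contourArea)
P=np.array([px2w('wrist',u,w,.07,st)[:2] for u,w in c[:,0]],np.float32); print(cv2.minAreaRect(P))
C=np.array([.5375,-.0265])
x,y=(P-C).T
for s in(1,-1):
  for sel in ((abs(s*y-.103)<.01)&(abs(x)<.05),(abs(s*x-.063)<.008)&(abs(y)<.09)):
    if sel.sum()<10: continue
    vx,vy,a,b=cv2.fitLine(P[sel],cv2.DIST_HUBER,0,.01,.01).ravel(); print(np.degrees(np.arctan2(vy,vx)),a,b,sel.sum())
E
```

```text
[110  47 151] [110  46 156] [ 18  19 177]
((0.5376021862030029, -0.02652808278799057), (0.1222810223698616, 0.20168650150299072), 1.9096660614013672)
1.7489356 0.528186 0.07346067 121
-88.19354 0.5976198 -0.014808005 198
1.870965 0.53638667 -0.12683243 119
-88.15406 0.47745457 -0.025702301 219
```

The lock stands at 90° to the lid: slot 1.9°, lid 1.8°. It is locked, and nothing else has moved. Now the key goes back to its stand.

```bash
python3 -m crank '[{"dx":-0.018,"dy":-0.032,"dz":0,"twist":3,"grip":-1},{"dx":-0.036,"dy":-0.065,"dz":0,"twist":6,"grip":-1},{"dx":-0.054,"dy":-0.098,"dz":0,"twist":9,"grip":-1},{"dx":-0.073,"dy":-0.13,"dz":0,"twist":12,"grip":-1},{"dx":-0.09,"dy":-0.16,"dz":0,"twist":15,"grip":-1}]'
python3 -m crank '[{"dx":-0.018,"dy":-0.032,"dz":0,"twist":2,"grip":-1},{"dx":-0.036,"dy":-0.065,"dz":0,"twist":3.6,"grip":-1},{"dx":-0.053,"dy":-0.095,"dz":0,"twist":3.6,"grip":-1},{"dx":-0.058,"dy":-0.1025,"dz":0,"twist":3.6,"grip":-1},{"dx":-0.058,"dy":-0.1025,"dz":-0.02,"twist":3.6,"grip":-1}]'
python3 -m crank '[{"dx":0,"dy":0,"dz":-0.03,"twist":0,"grip":-1},{"dx":0,"dy":0,"dz":-0.06,"twist":0,"grip":-1},{"dx":0,"dy":0,"dz":-0.09,"twist":0,"grip":-1},{"dx":0,"dy":0,"dz":-0.105,"twist":0,"grip":-1},{"dx":0,"dy":0,"dz":-0.105,"twist":0,"grip":-1}]'
python3 - <<'E'
from h import *
st,im=snap('scene','s3'); u,v=map(int,w2px('scene',[.459,-.288,.05])); print(u,v,st['eef_pos'],np.degrees(st['ee_rot']))
cv2.imwrite('pics/s3c.png',cv2.resize(im[v-45:v+45,u-60:u+60],None,fx=6,fy=6,interpolation=cv2.INTER_CUBIC))
E
```

```text
t: 10.72
eef_pos: [0.5158, -0.1867, 0.2071]
ee_rot: [-3.141, 0.001, -2.938]
force: [0.8, -0.6, -1.3]
width: 0.017
gripper_force: 59.9
t: 11.13
eef_pos: [0.4598, -0.2909, 0.1904]
ee_rot: [-3.137, 0.005, -2.88]
force: [0.7, -0.9, -0.7]
width: 0.0166
gripper_force: 59.9
t: 11.55
eef_pos: [0.4568, -0.2868, 0.0783]
ee_rot: [3.138, -0.005, -2.879]
force: [-1.1, -0.4, -0.9]
width: 0.0169
gripper_force: 59.9
431 178 [ 0.45676685 -0.28679554  0.07826743] [ 179.80483314   -0.28326543 -164.92964736]
```

View pics/s3c.png

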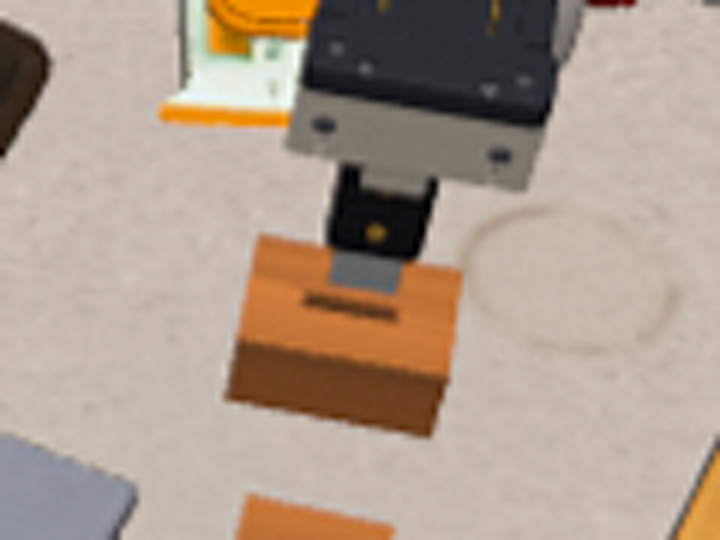

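The crop shows the blade just above the pocket, about 3 mm too far right (towards the robot) along the pocket. Across the pocket it is fine. I let the arm settle and read the pose.

```bash
python3 -m crank '[{"dx":0.001,"dy":0,"dz":0,"twist":0,"grip":-1},{"dx":0.001,"dy":0,"dz":-0.003,"twist":0,"grip":-1},{"dx":0.001,"dy":0,"dz":-0.005,"twist":0,"grip":-1},{"dx":0.001,"dy":0,"dz":-0.005,"twist":0,"grip":-1},{"dx":0.001,"dy":0,"dz":-0.005,"twist":0,"grip":-1}]'
```

```text
t: 12.02
eef_pos: [0.461, -0.2881, 0.0769]
ee_rot: [-3.141, 0.001, -2.878]
force: [0.2, -0.6, 0.2]
width: 0.0167
gripper_force: 59.9
```

```bash
python3 -m crank '[{"dx":-0.001,"dy":0,"dz":-0.004,"twist":0,"grip":-1},{"dx":-0.001,"dy":0,"dz":-0.008,"twist":0,"grip":-1},{"dx":-0.001,"dy":0,"dz":-0.012,"twist":0,"grip":-1},{"dx":-0.001,"dy":0,"dz":-0.015,"twist":0,"grip":-1},{"dx":-0.001,"dy":0,"dz":-0.015,"twist":0,"grip":-1}]'
```

```text
t: 12.43
eef_pos: [0.4592, -0.2879, 0.0604]
ee_rot: [3.141, -0.001, -2.878]
force: [-0.4, 0.1, -1.5]
width: 0.0167
gripper_force: 59.9
```

```bash
python3 -m crank '[{"dx":0,"dy":0,"dz":-0.004,"twist":0,"grip":-1},{"dx":0,"dy":0,"dz":-0.008,"twist":0,"grip":-1},{"dx":0,"dy":0,"dz":-0.012,"twist":0,"grip":-1},{"dx":0,"dy":0,"dz":-0.0155,"twist":0,"grip":-1},{"dx":0,"dy":0,"dz":-0.0155,"twist":0,"grip":-1}]'
python3 -m crank '[{"dx":0,"dy":0,"dz":-0.0003,"twist":0,"grip":-1},{"dx":0,"dy":0,"dz":-0.0006,"twist":0,"grip":-1},{"dx":0,"dy":0,"dz":-0.0006,"twist":0,"grip":-1},{"dx":0,"dy":0,"dz":-0.0006,"twist":0,"grip":-1},{"dx":0,"dy":0,"dz":-0.0006,"twist":0,"grip":-1}]'
```

```text
t: 12.85
eef_pos: [0.4594, -0.2879, 0.0451]
ee_rot: [3.141, -0.001, -2.878]
force: [0.2, 0.0, -1.3]
width: 0.0169
gripper_force: 59.9
t: 13.27
eef_pos: [0.4598, -0.288, 0.0454]
ee_rot: [-3.141, 0.0, -2.878]
force: [0.8, -0.0, -1.5]
width: 0.0167
gripper_force: 59.9
```

```bash
python3 -m crank '[{"dx":0,"dy":0,"dz":0,"twist":0,"grip":-0.4},{"dx":0,"dy":0,"dz":0,"twist":0,"grip":-0.2},{"dx":0,"dy":0,"dz":0,"twist":0,"grip":0},{"dx":0,"dy":0,"dz":0,"twist":0,"grip":0.2},{"dx":0,"dy":0,"dz":0,"twist":0,"grip":0.3}]'
python3 -m crank '[{"dx":0,"dy":0,"dz":0,"twist":0,"grip":0.3},{"dx":0,"dy":0,"dz":0.03,"twist":0,"grip":0.3},{"dx":0,"dy":0,"dz":0.07,"twist":0,"grip":0.3},{"dx":0,"dy":0,"dz":0.11,"twist":0,"grip":0.3},{"dx":0,"dy":0,"dz":0.15,"twist":0,"grip":0.3}]'
python3 -m crank '[{"dx":0,"dy":-0.03,"dz":0.02,"twist":0,"grip":1},{"dx":-0.01,"dy":-0.06,"dz":0.05,"twist":0,"grip":1},{"dx":-0.02,"dy":-0.09,"dz":0.05,"twist":0,"grip":1},{"dx":-0.02,"dy":-0.12,"dz":0.05,"twist":0,"grip":1},{"dx":-0.02,"dy":-0.12,"dz":0.05,"twist":0,"grip":1}]'
python3 - <<'E'
from h import *
st,im=snap('scene','s4'); u,v=map(int,w2px('scene',[.459,-.288,.05]))
a=cv2.resize(im[v-40:v+40,u-50:u+50],None,fx=4,fy=4,interpolation=cv2.INTER_CUBIC)
im0=cv2.imread('pics/scene0.png'); b=cv2.resize(im0[v-40:v+40,u-50:u+50],None,fx=4,fy=4,interpolation=cv2.INTER_CUBIC)
cv2.imwrite('pics/s4c.png',np.hstack([b,a]))
E
```

```text
t: 13.68
eef_pos: [0.4598, -0.2881, 0.0453]
ee_rot: [-3.142, 0.0, -2.878]
force: [-0.0, -0.1, -0.2]
width: 0.0447
gripper_force: 0.0
t: 14.1
eef_pos: [0.4592, -0.2879, 0.197]
ee_rot: [3.141, -0.001, -2.878]
force: [1.1, 0.2, -0.9]
width: 0.0569
gripper_force: 0.0
t: 14.52
eef_pos: [0.4392, -0.4119, 0.2453]
ee_rot: [-3.141, -0.0, -2.88]
force: [0.8, 0.5, 0.1]
width: 0.0844
gripper_force: 0.0
```

View pics/s4c.png

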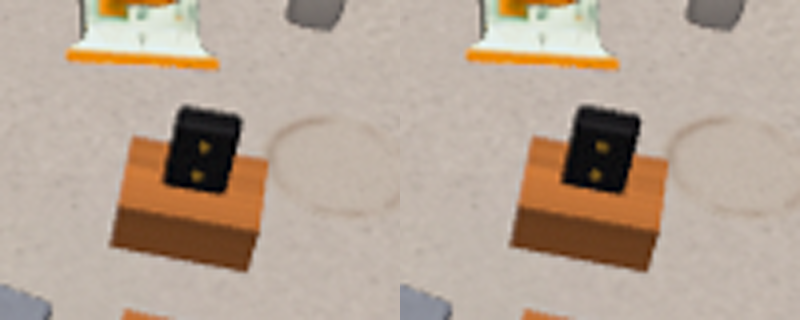

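The before/after crop shows the key standing fully home at (600,148), as it did at the start at (203,148). The gripper is clear, so I hand in.

```bash
python3 -c "from station import arm; print(arm.job_done())"
```

```text
the job is handed in; nothing more can be done
None
```

I turned the lock clockwise to its stop (slot within about 0.1° of straight across the lid), put the key back fully home in its stand, and handed the job in at about 15 s; no verdict came back.

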